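# Set the labelling cradle's stop and bring the jar up to it

### The job

Get the jar ready for its label: push the cradle's end stop along its notched bar towards the jar until it clicks into the middle of the three notches, then push the jar along the rollers until its base rests against the stop, leaving the stop seated in that notch. Only push with the fingers: do not lift the jar, do not pull up the stop's knob, and leave the other things on the counter where they are. Finish with the hand clear.

Things in the scene. Friction and masses are not known exactly. Their poses are not given: they have to be found in the camera images.
- jig: Hand labelling cradle, fixed to the counter: grey base plate 220 (x) by 420 (y) by 10 mm, two rollers along y on which the jar lies. Origin: on the counter, midway between the rollers at mid length. x points away from the robot, y to its left along the rollers, z up (turned by up to 0.25 rad). End plates at y = -195 and +195 mm are 52 mm high; a label platen at x = -82 mm is under 35 mm high.
- cradle_mid (a point): Midway between the rollers, at mid length, level with their axes, 34 mm above the counter. The rollers' axes lie 30 mm to either side of it (cradle's x), parallel to the cradle's y, 380 mm long; they have rubber tyres of 13 mm radius (tops 47 mm above the counter) and turn freely.
- notch_middle (a point): The middle notch, on the centre line of the index bar, level with its top. The steel bar is 20 mm wide, its top 40 mm above the counter, and runs along the cradle's y at x = +75 mm. It has three V notches, 10 mm wide and 5 mm deep, at y = +115, +70 (this one) and +25 mm of the cradle.
- stop (a joint): Travel (m) of the aluminium end stop along the bar: 0 at the cradle's +y end, growing as it is pushed to -y, towards the jar; limit 0.150. Notches at 0.035, 0.080 (middle), 0.125. Starts between 0.004 and 0.060. It slides with about 2 N; from about 5 mm before a notch's centre it is drawn in and the push dips, then it resists; to push it on out of a notch, either way, takes about 12 to 15 N.
- plunger (a joint): Height (m) of the stop's spring plunger, a round black knob 21 mm wide on a ball-nosed pin: 0 to -0.001 while the ball rides on the flat of the bar (knob's top about 92 mm above the counter), about -0.004 when it has dropped into a notch. It could be pulled up to 0.008, which is not wanted here.
- stop_face (a point): On the face of the stop plate that looks at the jar (-y), over the cradle's middle line, 74 mm above the counter. The plate is 6 mm thick and spans x = -20 to +94 mm of the cradle, 52 to 100 mm above the counter. The face lies 20 mm to the -y side of the plunger: at y = 50 mm of the cradle when the stop is in the middle notch (y = 130 mm minus the travel).
- stop_back (a point): On the plate's other face (+y), where it is pushed: at x = +30 mm of the cradle, 76 mm above the counter, y = 136 mm minus the travel. This face is free from x = -20 to +56 mm; from there to +94 mm is the saddle on the bar, 40 mm long (y), its top 62 mm above the counter, with the knob in its middle.
- jar: Clear jar of brown nuts with silver lid and no label, lying on the rollers: 74 mm diameter, 130 mm long, 0.2 to 0.45 kg. Origin at its middle on its axis, 74 mm above the counter; its y axis runs from lid to base, towards the stop. It can turn about that axis. It slides along with 1 to 4 N. Its base starts 25 to 65 mm short of where the stop's face is in the middle notch.
- jar_base (a point): Centre of the jar's flat base, which faces the stop (+y).
- jar_lid (a point): Centre of the outer face of the jar's flat silver lid (-y end).
- jar_done_a: Bystander: a finished jar with a paper label, 74 mm diameter, 130 mm tall, standing on the counter to the robot's right. Origin under its centre.
- jar_done_b: Bystander: a second finished jar, the same size. Origin under its centre.
- label_roll: Bystander: roll of paper labels lying flat, 80 mm diameter, 45 mm high. Origin under its centre.
- scoop: Bystander: steel scoop lying to the robot's left of the cradle, about 180 mm long, 34 mm high. Origin on the counter near its middle.
There are look-alikes about, which are no part of the job. What is shaped like the jar but blue or red is not meant.

How it is judged:
By the outcome, as a careful person would: the job done as asked, in the order asked, and still so for the second after the job is handed in, with the robot touching nothing.
It also fails if it takes over 51 s, if anything falls off the work surface, if the arm or the gripper's body presses on something with over 40 N, if the wrist force passes 120 N, or if a joint passes its speed limit or range.

### The arm

A 6-joint arm with a two-finger parallel gripper is mounted at the origin on the work surface. World frame = base frame: x ahead of the robot, y to its left, z up, the work surface at z = 0. Lengths are in mm, angles in rad, forces in N, time in s.
With the tool pointing down it reaches from about 300 to 775 mm from the base axis. Payload 14.6 kg.
Tool frame: the origin (TCP) lies at the very end of the fingers, on their centre line; the grasp point (between the pads) lies 19 mm behind it (manip.grip_point_offset is the distance from the TCP to the grasp point, in mm); z points along the fingers, y is the line along which they close (so a half turn about z gives the same grasp; the last joint's range is limited). The gripper opens to 94 mm and grips with 3 to 60 N. Pads are 16 mm wide; open, the fingers measure 119 mm over their backs; the gripper's body (75 mm by 177 mm) begins 78 mm behind the grasp point.
Start: joints at [1.158, 0.3, 1.521, -0, 1.321, -0.067], TCP at [186.419, 517.433, 205.446] pointing down, gripper open.
Joint ranges: [-3.03, 3.03], [-0.79, 2.21], [0.23, 2.52], [-1.04, 4.18], [0, 3.07], [-2.55, 2.55]. Speed limits (rad/s): [2.22, 2.22, 2.57, 3.14, 3.14, 3.14].

### API

Orientations are given as [roll, pitch, yaw] about the fixed x, y, z axes, in that order (R = Rz(yaw) Ry(pitch) Rx(roll)).
In Python, from cell import telemetry, eyes, manip gives the robot as it stands.
- The arm moves only by the tool play_rows, never from a script. Its arguments are lists of equal length, an entry for each row: "translation": the shift along the world's x, y, z in m, a list of three; "yaw": the turn about the world's z in rad. A call has 1 to 12 rows; each row is the pose to reach, as a shift and turn from the pose commanded when the call began; what a row does not reach only later rows make up. A row lasts 1/8 s, in which the tool goes at most 62.5 mm and 10.7 degrees, less where a joint would pass 70% of its speed; a pose out of reach is approached as far as the arm can. A call with a gripper value outside its range is refused whole. "hand" is the opening, from 0 (shut) to 1 (fully open), set as the call begins (left out, the last holds). The fingers move at their own pace and stop on an object; "force" is the grip in N (left out, the last holds). Time passes only in rows, so rows that repeat a pose let the fingers close. It gives the time, the measured TCP pose, the force, the opening and the grip force at its end, in the units of the state.
- telemetry.read_state(): the state, without advancing time (a new reading comes with each control period).
- eyes.camera(name): name is "side" or "top"; returns a dict with "pixels" (384x512x3 uint8, red, green, blue), "fx", "fy", "cx", "cy" (pixels), "cam_to_world" (4x4, takes a point from camera to world coordinates). Camera axes: x right, y up, looking along -z (the intrinsics and any distortion apply to the point x, -y, -z); pixel columns grow to the right and rows downward; lengths in mm; the calibration is good to about 2 mm. A picture is of the moment at which its call begins. There is no depth.
- manip.sign_off(): hands the job in; it is judged then, once.
The state is a dict: "clock": time; "joints": joint angles; "qd": joint speeds; "effort": joint torques, N m; "eef_pos": TCP position; "eef_rot": TCP orientation; "wrist_force": force on the tool from outside, world axes, zero at the start; "moment": the same for the moment, N m; "finger_gap": finger opening in mm; "finger_force": force on a finger pad.
Only numpy, scipy, OpenCV 4.12 (cv2) and the standard library are available. Lean on these libraries where they do the work, as an engineer would, in place of code of your own. Each camera call takes 0.05 s, during which the arm holds its last target. There are 200 camera calls.

## Working session

There is one attempt and no reset: what is moved stays moved. The work goes in short steps, Python scripts to look and compute and a tool call to move; the robot and the scene stay as the last step left them, time stands still between calls to the robot, and variables do not carry over. Pictures are saved under pics/ and viewed, at most 10 in all, crops included, and the job is handed in when it is done.

Besides the shell and the picture viewer there is one more tool, called after ">>>" by a JSON object that holds its "api" and its "payload", one argument or row to a line. play_rows: Moves the arm, as the interface text tells. Its arguments: {"type":"object","properties":{"translation":{"type":"array","items":{"type":"array","items":{"type":"number"}}},"yaw":{"type":"array","items":{"type":"number"}},"hand":{"type":"number"},"force":{"type":"number"}},"required":["translation","yaw"]}

```bash
mkdir -p pics; cat > h.py <<'E'
import numpy as np, cv2
from cell import telemetry, eyes, manip
def snap(n,f):
    c=eyes.camera(n); cv2.imwrite(f,cv2.cvtColor(c["pixels"],cv2.COLOR_RGB2BGR))
    np.savez(f+'.npz',**{k:v for k,v in c.items() if v is not None}); return c
E
python3 - <<'E'
from h import *
for n in("top","side"):
    c=snap(n,f"pics/{n}0.png"); print({k:v for k,v in c.items() if k!="pixels"})
print(telemetry.read_state())
E
```

```text
{'fx': 461.3530950837228, 'fy': 461.3530950837228, 'cx': 247.34360784394823, 'cy': 190.02192058800478, 'cam_to_world': array([[-2.85895949e-02,  9.98124928e-01, -5.41226605e-02,
         4.07348665e+02],
       [-9.99528366e-01, -2.91531144e-02, -9.65102557e-03,
        -4.59401593e+00],
       [-1.12107733e-02,  5.38212155e-02,  9.98487654e-01,
         1.60565534e+03],
       [ 0.00000000e+00,  0.00000000e+00,  0.00000000e+00,
         1.00000000e+00]])}
{'fx': 404.42211979370995, 'fy': 404.42211979370995, 'cx': 257.96165207325225, 'cy': 191.40286973861905, 'cam_to_world': array([[ 9.99502544e-01,  2.55979415e-02, -1.84230673e-02,
         4.74383203e+02],
       [-3.12815149e-02,  7.30247661e-01, -6.82465985e-01,
        -8.27324124e+02],
       [-4.01632258e-03,  6.82702790e-01,  7.30685137e-01,
         9.71362440e+02],
       [ 0.00000000e+00,  0.00000000e+00,  0.00000000e+00,
         1.00000000e+00]])}
{'clock': 0.1, 'joints': array([ 1.15842311e+00,  3.00418465e-01,  1.52150649e+00,  4.00632530e-06,
        1.32068421e+00, -6.66023330e-02]), 'qd': array([ 0.00052344, -0.00106308, -0.00159545,  0.00059304, -0.00153573,
       -0.00104437]), 'effort': array([ 2.93431374e-03, -5.32641256e+01, -3.53280759e+01,  7.10352603e-02,
        2.34626234e-02, -2.35839252e-05]), 'eef_pos': array([186.31906923, 517.23880537, 204.94675311]), 'eef_rot': array([-3.14057866e+00, -7.15237598e-05,  2.79582074e+00]), 'wrist_force': array([-0.69410234, -0.39780263, -0.0234709 ]), 'moment': array([ 0.02334308, -0.00396257, -0.03587366]), 'finger_force': 0.0, 'finger_gap': 93.57434241583172}
```

View pics/top0.png

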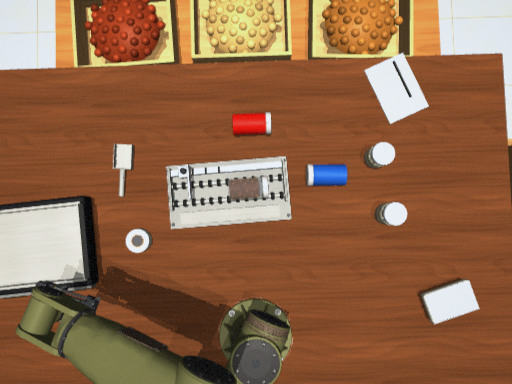

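View pics/side0.png

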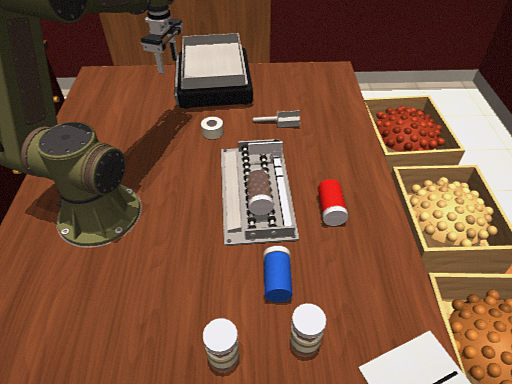

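The top view shows the cradle at about columns 167–291, rows 157–229, with the brown jar near (250,187) and the stop at the left end. I'll zoom in on both views.

```bash
python3 - <<'E'
import cv2
a=cv2.imread("pics/top0.png")[150:235,160:300];cv2.imwrite("pics/topc.png",cv2.resize(a,None,fx=5.5,fy=5.5,interpolation=cv2.INTER_CUBIC))
a=cv2.imread("pics/side0.png")[132:250,210:310];cv2.imwrite("pics/sidec.png",cv2.resize(a,None,fx=5,fy=5,interpolation=cv2.INTER_CUBIC))
E
```

```text
(no output)
```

View pics/topc.png

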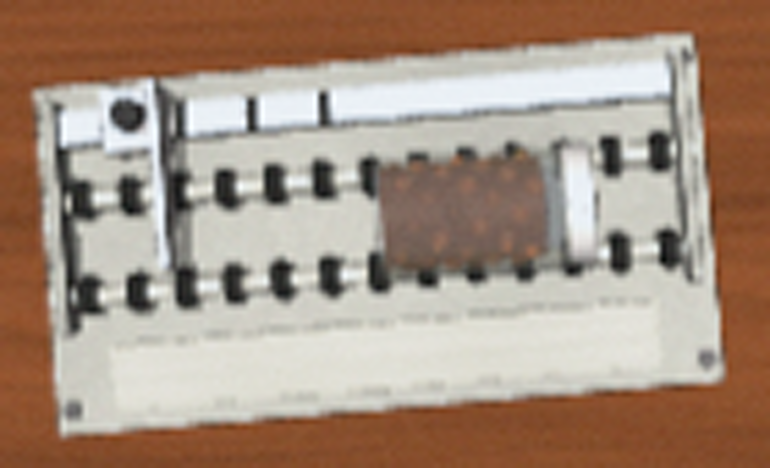

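View pics/sidec.png

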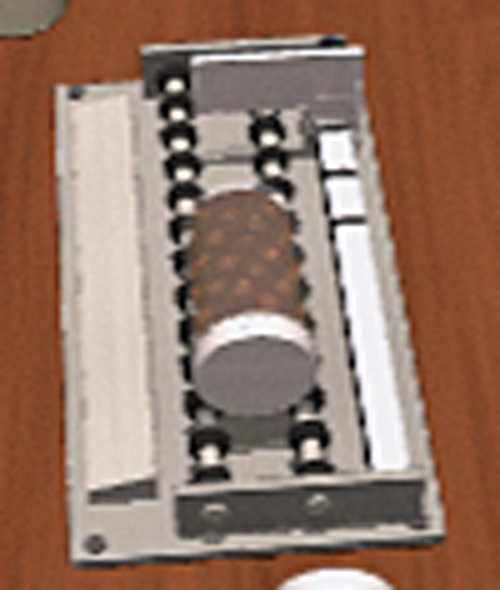

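The crops show: base plate corners at (34,92), (693,36), (723,380), (62,436) in top-crop pixels. The knob is at (127,115), the stop plate's top edge runs from (155,82) to (164,268), and the jar runs from its base at (385,217) to its lid at (592,205). The notches are at about 180, 252 and 323.

```bash
cat >> h.py <<'E'
def ray(c,u,v,z):
    M=np.array(c["cam_to_world"]); d=M[:3,:3]@np.array([(u-c["cx"])/c["fx"],-(v-c["cy"])/c["fy"],-1]); o=M[:3,3]
    return o+d*(z-o[2])/d[2]
def load(f): return dict(np.load(f+'.npz'))
E
python3 - <<'E'
from h import *
c=load("pics/top0.png")
P=lambda u,v,z: ray(c,160+(u+.5)/5.5-.5,150+(v+.5)/5.5-.5,z)
from scipy.optimize import least_squares
px=[(34,92),(693,36),(723,380),(62,436)]
L=np.array([[110,210],[110,-210],[-110,-210],[-110,210]])
W=np.array([P(*p,10)[:2] for p in px])
R=lambda a:np.array([[np.cos(a),-np.sin(a)],[np.sin(a),np.cos(a)]])
s=least_squares(lambda q:((L@R(q[2]).T+q[:2])-W).ravel(),[500,0,0])
q=s.x;print("pose",q,s.fun.round(1))
np.save("pose.npy",q)
loc=lambda u,v,z:((P(u,v,z)[:2]-q[:2])@R(q[2])).round(1)
for n,a in dict(knob=(127,115,92),plateTopA=(153,82,100),plateTopB=(162,268,100),n1=(180,117,40),n2=(252,112,40),n3=(323,107,40),base=(383,215,74),basetop=(385,217,100),lid=(597,205,80),lidmid=(580,205,111)).items(): print(n,loc(*a))
E
```

```text
pose [4.87565038e+02 7.71678149e+01 5.60252329e-02] [ 0.9  0.7  1.3 -1.  -1.  -1.7 -1.3  1.9]
knob [ 80.5 140. ]
plateTopA [ 98.  121.8]
plateTopB [-13.2 125.1]
n1 [ 82.1 114.7]
n2 [81.4 69.9]
n3 [80.7 25.8]
base [ 8.6 -7.3]
basetop [ 5.8 -9.6]
lid [   3.3 -136.5]
lidmid [   2.4 -125.3]
```

>>> {"api": "play_rows", "payload": {
  "translation": [
    [0.035,-0.03,0],
    [0.075,-0.065,0],
    [0.115,-0.1,0],
    [0.155,-0.135,0],
    [0.195,-0.17,0],
    [0.235,-0.205,0],
    [0.275,-0.24,0],
    [0.31,-0.275,0],
    [0.328,-0.29,0],
    [0.328,-0.29,0],
    [0.328,-0.29,0]
  ],
  "yaw": [-0.15,-0.3,-0.45,-0.6,-0.75,-0.9,-1.05,-1.169,-1.169,-1.169,-1.169],
  "hand": 0,
  "force": 40
}}

```text
clock: 1.48
eef_pos: [513.6, 228.4, 205.4]
eef_rot: [-3.141, -0.0, 1.629]
wrist_force: [-0.6, 0.2, -0.2]
finger_gap: 0.5
finger_force: 0.0
```

```bash
python3 - <<'E'
from h import *
s=telemetry.read_state();print({k:np.round(s[k],2) for k in("clock","eef_pos","eef_rot","wrist_force","finger_gap")})
c=snap("side","pics/s1.png");a=c["pixels"][60:240,170:350,::-1];cv2.imwrite("pics/s1c.png",cv2.resize(a,None,fx=3.3,fy=3.3,interpolation=cv2.INTER_CUBIC))
E
```

```text
{'clock': np.float64(1.48), 'eef_pos': array([513.65, 228.39, 205.35]), 'eef_rot': array([-3.14, -0.  ,  1.63]), 'wrist_force': array([-0.59,  0.19, -0.23]), 'finger_gap': np.float64(0.49)}
```

View pics/s1c.png

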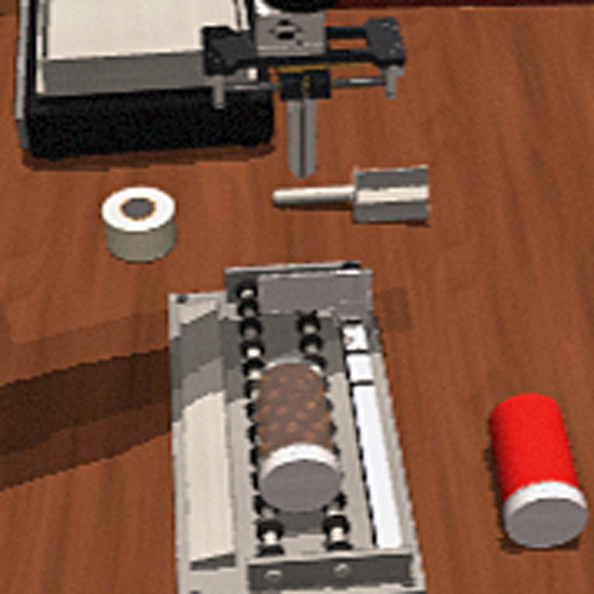

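The hand is shut and oriented across the cradle, clear of the end stop. Next I descend behind the stop plate.

>>> {"api": "play_rows", "payload": {
  "translation": [
    [0,0,-0.04],
    [0,0,-0.08],
    [0,0,-0.115],
    [0,0,-0.135],
    [0,0,-0.139],
    [0,0,-0.139]
  ],
  "yaw": [0,0,0,0,0,0]
}}

```text
clock: 2.28
eef_pos: [514.3, 228.0, 67.1]
eef_rot: [3.141, -0.0, 1.628]
wrist_force: [-0.0, -0.3, -0.6]
finger_gap: 0.6
finger_force: 0.0
```

>>> {"api": "play_rows", "payload": {
  "translation": [
    [0,-0.003,0],
    [0,-0.006,0],
    [0.001,-0.009,0],
    [0.001,-0.012,0],
    [0.001,-0.015,0],
    [0.001,-0.018,0],
    [0.001,-0.021,0],
    [0.001,-0.024,0]
  ],
  "yaw": [0,0,0,0,0,0,0,0]
}}

```text
clock: 3.28
eef_pos: [515.9, 203.7, 66.7]
eef_rot: [3.14, -0.001, 1.627]
wrist_force: [3.7, 5.1, -1.1]
finger_gap: 0.0
finger_force: 2.3
```

>>> {"api": "play_rows", "payload": {
  "translation": [
    [0,-0.0025,0],
    [0,-0.005,0],
    [0,-0.0075,0],
    [0.001,-0.01,0],
    [0.001,-0.0125,0],
    [0.001,-0.015,0]
  ],
  "yaw": [0,0,0,0,0,0]
}}

```text
clock: 4.03
eef_pos: [516.3, 189.3, 66.3]
eef_rot: [3.141, -0.002, 1.627]
wrist_force: [1.0, 14.9, -4.1]
finger_gap: 0.3
finger_force: 7.3
```

>>> {"api": "play_rows", "payload": {
  "translation": [
    [0,-0.002,0],
    [0,-0.004,0]
  ],
  "yaw": [0,0]
}}

```text
clock: 4.28
eef_pos: [516.5, 185.4, 66.3]
eef_rot: [3.141, -0.002, 1.627]
wrist_force: [4.0, 5.8, -3.8]
finger_gap: 0.5
finger_force: 3.2
```

>>> {"api": "play_rows", "payload": {
  "translation": [
    [0,-0.002,0],
    [0,-0.004,0]
  ],
  "yaw": [0,0]
}}

```text
clock: 4.53
eef_pos: [516.5, 180.5, 66.4]
eef_rot: [3.141, -0.0, 1.627]
wrist_force: [0.9, 3.3, -2.3]
finger_gap: 0.3
finger_force: 1.8
```

>>> {"api": "play_rows", "payload": {
  "translation": [
    [0,-0.002,0],
    [0,-0.004,0]
  ],
  "yaw": [0,0]
}}

```text
clock: 4.78
eef_pos: [516.5, 176.3, 66.5]
eef_rot: [3.141, -0.0, 1.627]
wrist_force: [2.1, 3.9, -1.4]
finger_gap: 0.4
finger_force: 1.8
```

>>> {"api": "play_rows", "payload": {
  "translation": [
    [0,-0.003,0],
    [0,-0.006,0],
    [0,-0.009,0],
    [0.001,-0.012,0],
    [0.001,-0.015,0],
    [0.001,-0.018,0],
    [0.001,-0.02,0],
    [0.001,-0.02,0]
  ],
  "yaw": [0,0,0,0,0,0,0,0]
}}

```text
clock: 5.78
eef_pos: [517.4, 156.0, 66.4]
eef_rot: [-3.141, 0.001, 1.627]
wrist_force: [-0.4, -0.6, 0.1]
finger_gap: 0.3
finger_force: 0.0
```

>>> {"api": "play_rows", "payload": {
  "translation": [
    [0,-0.001,0],
    [0,-0.002,0]
  ],
  "yaw": [0,0]
}}

```text
clock: 6.02
eef_pos: [517.5, 154.4, 66.4]
eef_rot: [3.141, -0.0, 1.627]
wrist_force: [1.1, 4.5, -0.9]
finger_gap: 0.3
finger_force: 1.4
```

>>> {"api": "play_rows", "payload": {
  "translation": [
    [0,-0.001,0],
    [0,-0.001,0]
  ],
  "yaw": [0,0]
}}

```text
clock: 6.28
eef_pos: [517.4, 153.3, 66.4]
eef_rot: [-3.142, 0.0, 1.627]
wrist_force: [1.2, 2.1, -0.8]
finger_gap: 0.6
finger_force: 0.6
```

>>> {"api": "play_rows", "payload": {
  "translation": [
    [0,-0.001,0],
    [0,-0.001,0]
  ],
  "yaw": [0,0]
}}

```text
clock: 6.52
eef_pos: [517.4, 152.3, 66.5]
eef_rot: [-3.141, 0.0, 1.627]
wrist_force: [0.5, 1.7, 0.1]
finger_gap: 0.6
finger_force: 0.6
```

>>> {"api": "play_rows", "payload": {
  "translation": [
    [0,-0.001,0],
    [0,-0.001,0]
  ],
  "yaw": [0,0]
}}

```text
clock: 6.78
eef_pos: [517.3, 151.2, 66.4]
eef_rot: [-3.141, 0.0, 1.627]
wrist_force: [-0.3, 0.3, 0.1]
finger_gap: 0.6
finger_force: 0.0
```

>>> {"api": "play_rows", "payload": {
  "translation": [
    [0,-0.001,0],
    [0,-0.001,0]
  ],
  "yaw": [0,0]
}}

```text
clock: 7.02
eef_pos: [517.4, 150.3, 66.4]
eef_rot: [-3.141, 0.0, 1.627]
wrist_force: [0.1, 0.3, 0.4]
finger_gap: 0.3
finger_force: 0.0
```

```bash
python3 - <<'E'
from h import *
c=snap("top","pics/t2.png");a=c["pixels"][150:235,160:300,::-1];cv2.imwrite("pics/t2c.png",cv2.resize(a,None,fx=5.5,fy=5.5,interpolation=cv2.INTER_CUBIC))
E
```

```text
(no output)
```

View pics/t2c.png

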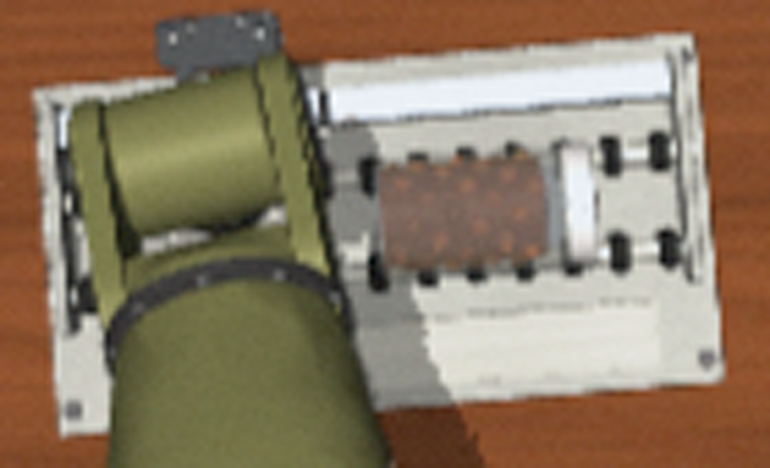

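The arm hides the stop in this view. The push dipped to zero at y≈151, which fits the middle notch drawing it in. I'll feel for the resistance in 1 mm steps.

>>> {"api": "play_rows", "payload": {
  "translation": [
    [0,-0.001,0],
    [0,-0.001,0]
  ],
  "yaw": [0,0]
}}

```text
clock: 7.32
eef_pos: [517.4, 149.3, 66.5]
eef_rot: [3.142, 0.0, 1.627]
wrist_force: [-0.7, 0.1, 0.1]
finger_gap: 0.3
finger_force: 0.0
```

>>> {"api": "play_rows", "payload": {
  "translation": [
    [0,-0.001,0],
    [0,-0.001,0]
  ],
  "yaw": [0,0]
}}

```text
clock: 7.58
eef_pos: [517.4, 148.4, 66.5]
eef_rot: [3.142, 0.0, 1.627]
wrist_force: [-0.1, -1.1, -0.4]
finger_gap: 0.2
finger_force: 0.0
```

>>> {"api": "play_rows", "payload": {
  "translation": [
    [0,-0.001,0],
    [0,-0.001,0]
  ],
  "yaw": [0,0]
}}

```text
clock: 7.82
eef_pos: [517.4, 147.4, 66.5]
eef_rot: [3.142, 0.0, 1.627]
wrist_force: [-0.9, -0.0, 0.1]
finger_gap: 0.6
finger_force: 0.0
```

>>> {"api": "play_rows", "payload": {
  "translation": [
    [0,0.008,0],
    [0,0.015,0],
    [0,0.015,0.03],
    [0,0.015,0.07],
    [0,0.015,0.105],
    [0,0.0,0.11],
    [-0.002,-0.05,0.11],
    [-0.005,-0.1,0.11],
    [-0.01,-0.15,0.11],
    [-0.014,-0.2,0.11],
    [-0.016,-0.23,0.11],
    [-0.016,-0.23,0.11]
  ],
  "yaw": [0,0,0,0,0,0,0,0,0,0,0,0]
}}

```text
clock: 9.32
eef_pos: [500.7, -84.2, 175.4]
eef_rot: [-3.14, -0.0, 1.624]
wrist_force: [0.1, -0.3, -1.4]
finger_gap: 0.6
finger_force: 0.0
```

```bash
python3 - <<'E'
from h import *
c=snap("side","pics/s3.png");snap("top","pics/t3.png")
a=cv2.imread("pics/t3.png")[150:235,160:300];cv2.imwrite("pics/t3c.png",cv2.resize(a,None,fx=5.5,fy=5.5,interpolation=cv2.INTER_CUBIC))
E
```

```text
(no output)
```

View pics/t3c.png

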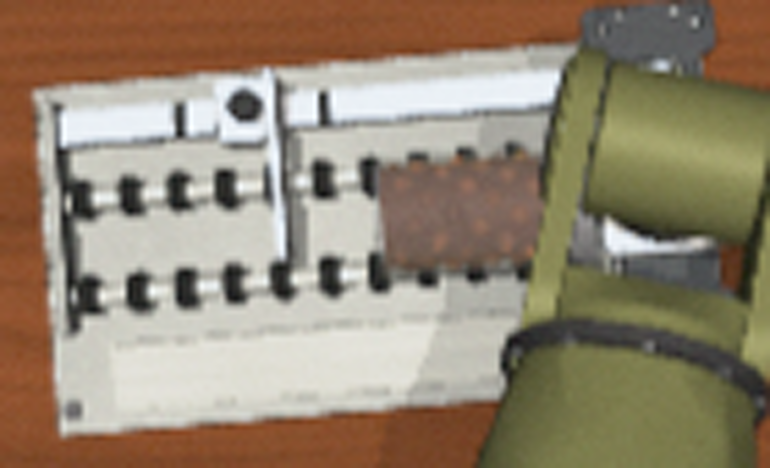

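The knob is now at (244,105), about 71 mm further on, so the plunger sits at y≈69–70 of the cradle, in the middle notch. Next I descend behind the lid.

>>> {"api": "play_rows", "payload": {
  "translation": [
    [0,0,-0.03],
    [0,0,-0.065],
    [0,0,-0.095],
    [0,0,-0.11],
    [0,0,-0.11],
    [0,0,-0.11]
  ],
  "yaw": [0,0,0,0,0,0]
}}

```text
clock: 10.18
eef_pos: [502.0, -82.5, 67.5]
eef_rot: [3.14, 0.0, 1.627]
wrist_force: [-0.6, 0.2, 0.2]
finger_gap: 0.4
finger_force: 0.0
```

>>> {"api": "play_rows", "payload": {
  "translation": [
    [0,0.003,0],
    [0,0.006,0],
    [0,0.009,0],
    [-0.001,0.012,0],
    [-0.001,0.015,0],
    [-0.001,0.018,0],
    [-0.001,0.021,0],
    [-0.001,0.024,0],
    [-0.001,0.027,0],
    [-0.002,0.03,0]
  ],
  "yaw": [0,0,0,0,0,0,0,0,0,0]
}}

```text
clock: 11.42
eef_pos: [499.7, -52.4, 66.5]
eef_rot: [3.141, 0.0, 1.627]
wrist_force: [2.3, -4.4, 0.3]
finger_gap: 0.7
finger_force: 1.7
```

>>> {"api": "play_rows", "payload": {
  "translation": [
    [0,0.003,0],
    [0,0.006,0],
    [0,0.009,0],
    [-0.001,0.012,0],
    [-0.001,0.015,0],
    [-0.001,0.018,0],
    [-0.001,0.021,0],
    [-0.001,0.024,0],
    [-0.001,0.027,0],
    [-0.002,0.03,0],
    [-0.002,0.032,0],
    [-0.002,0.032,0]
  ],
  "yaw": [0,0,0,0,0,0,0,0,0,0,0,0]
}}

```text
clock: 12.92
eef_pos: [497.1, -20.2, 66.2]
eef_rot: [-3.141, -0.001, 1.627]
wrist_force: [1.1, -0.4, 0.1]
finger_gap: 0.2
finger_force: 0.2
```

>>> {"api": "play_rows", "payload": {
  "translation": [
    [0,0.001,0],
    [0,0.002,0]
  ],
  "yaw": [0,0]
}}

```text
clock: 13.18
eef_pos: [497.2, -18.5, 66.3]
eef_rot: [-3.141, -0.0, 1.627]
wrist_force: [-0.1, -2.9, -0.4]
finger_gap: 0.6
finger_force: 1.2
```

```bash
python3 - <<'E'
from h import *
snap("top","pics/t4.png")
a=cv2.imread("pics/t4.png")[150:235,160:300];cv2.imwrite("pics/t4c.png",cv2.resize(a,None,fx=5.5,fy=5.5,interpolation=cv2.INTER_CUBIC))
E
```

```text
(no output)
```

View pics/t4c.png

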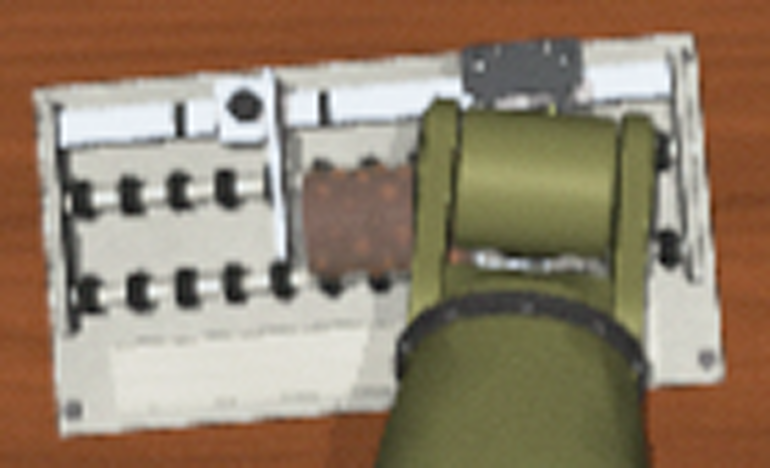

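The stop has stayed put at (244,105). The jar base at about column 306 still has about 8–10 mm to go to the stop.

>>> {"api": "play_rows", "payload": {
  "translation": [
    [0,0.001,0],
    [0,0.003,0],
    [0,0.005,0],
    [0,0.005,0]
  ],
  "yaw": [0,0,0,0]
}}

```text
clock: 13.72
eef_pos: [497.4, -13.3, 66.4]
eef_rot: [-3.142, -0.0, 1.627]
wrist_force: [0.0, 0.3, -0.0]
finger_gap: 0.7
finger_force: 0.2
```

>>> {"api": "play_rows", "payload": {
  "translation": [
    [0,0.0005,0],
    [0,0.001,0]
  ],
  "yaw": [0,0]
}}

```text
clock: 13.98
eef_pos: [497.4, -12.7, 66.5]
eef_rot: [-3.142, 0.0, 1.627]
wrist_force: [-1.1, -3.3, 0.4]
finger_gap: 0.7
finger_force: 1.5
```

>>> {"api": "play_rows", "payload": {
  "translation": [
    [0,0.0005,0],
    [0,0.001,0]
  ],
  "yaw": [0,0]
}}

```text
clock: 14.22
eef_pos: [497.4, -11.6, 66.5]
eef_rot: [-3.142, 0.0, 1.627]
wrist_force: [-1.5, -3.3, 0.3]
finger_gap: 0.6
finger_force: 1.7
```

>>> {"api": "play_rows", "payload": {
  "translation": [
    [0,0.0005,0],
    [0,0.001,0]
  ],
  "yaw": [0,0]
}}

```text
clock: 14.48
eef_pos: [497.3, -10.8, 66.4]
eef_rot: [-3.141, 0.0, 1.627]
wrist_force: [-3.0, -8.6, 1.8]
finger_gap: 0.5
finger_force: 3.9
```

The force rose from 3.3 to 8.6 N, so the jar is against the stop, and that is still below the notch's release force. I'll back off and move clear.

>>> {"api": "play_rows", "payload": {
  "translation": [
    [0,-0.003,0],
    [0,-0.01,0],
    [0,-0.02,0],
    [0,-0.03,0],
    [0,-0.03,0.04],
    [0,-0.03,0.08],
    [0,-0.03,0.12],
    [-0.02,-0.07,0.13],
    [-0.04,-0.12,0.13],
    [-0.06,-0.17,0.13],
    [-0.06,-0.19,0.13],
    [-0.06,-0.19,0.13]
  ],
  "yaw": [0,0,0,0,0,0,0,0,0,0,0,0]
}}

```text
clock: 15.98
eef_pos: [437.4, -201.5, 196.3]
eef_rot: [-3.142, -0.0, 1.625]
wrist_force: [0.6, 0.5, 0.2]
finger_gap: 0.4
finger_force: 0.0
```

```bash
python3 - <<'E'
from h import *
snap("top","pics/t5.png");snap("side","pics/s5.png")
a=cv2.imread("pics/t5.png")[150:235,160:300];b=cv2.imread("pics/s5.png")[132:250,210:310]
a=cv2.resize(a,(480,291),interpolation=cv2.INTER_CUBIC);a=cv2.copyMakeBorder(a,0,289,0,0,cv2.BORDER_CONSTANT)
# second: magnified stop/jar zone from top
z=cv2.imread("pics/t5.png")[158:206,192:272];a[291:579]=cv2.resize(z,(480,288),interpolation=cv2.INTER_CUBIC)
b=cv2.resize(b[:,15:80],(319,580),interpolation=cv2.INTER_CUBIC);cv2.imwrite("pics/f5.png",np.hstack([a,b]))
E
```

```text
(no output)
```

View pics/f5.png

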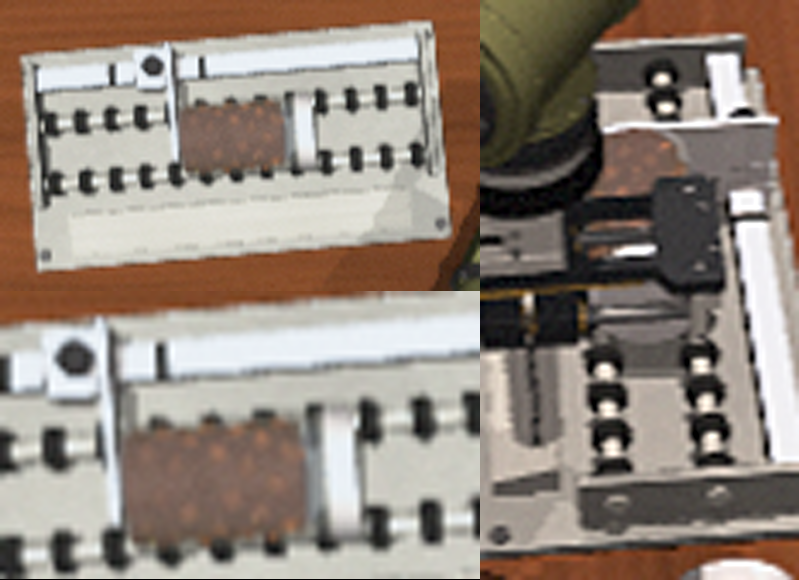

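The jar base is flush against the stop plate, the knob is unchanged at the middle notch, and the hand is clear.

```bash
python3 -c "
from h import *
print(manip.sign_off())"
```

```text
the job is handed in; nothing more can be done
None
```

I pushed the stop into the middle notch and the jar's base up against it; the last pictures show both in place and the hand clear, and the job is handed in (about 16 s on the clock, verdict not shown).

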